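# Weigh down a glued panel over its hidden batten and set the timer

## Robot

A 6-joint arm with a two-finger parallel gripper is mounted at the origin on the work surface. World frame = base frame: x ahead of the robot, y to its left, z up, the work surface at z = 0. Lengths are in m, angles in rad, forces in N, time in s.
With the tool pointing down it reaches from about 0.3 to 0.85 m from the base axis. Payload 5.4 kg.
Tool frame: the origin (TCP) lies at the very end of the fingers, on their centre line; the grasp point (between the pads) lies behind it (arm.hold_point_z is the z of the grasp point in the tool frame, in m); z points along the fingers, y is the line along which they close (so a half turn about z gives the same grasp; the last joint's range is limited). The gripper opens to 85 mm and grips with 20 to 120 N. Pads are 22 mm wide; open, the fingers measure 114 mm over their backs; the gripper's body (76 mm by 85 mm) begins 54 mm behind the grasp point. The pads swing forward as they close: fully open they stand 13 mm farther back than shut.
Start: joints at [1.129, 0.158, 1.597, -0, 1.386, -0.21], TCP at [0.132, 0.56, 0.195] pointing down, gripper open.
Joint ranges: [-2.91, 2.91], [-0.94, 2.29], [0.18, 2.7], [-1.29, 4.43], [0.17, 2.64], [-3, 3]. Speed limits (rad/s): [2.57, 2.57, 3.14, 3.14, 3.14, 3.14].

## Interface

Orientations are given as a unit quaternion [x, y, z, w].
In Python, from rig import sense, cams, arm gives the robot as it stands.
- The arm moves only by the tool move_arm, never from a script. Its argument "series" is a list of rows, each a list of 2 entries, a list of its own where there are three numbers: the shift along the world's x, y, z in m, then the turn, a rotation vector about the world's x, y, z in degrees. In form: [[[x, y, z], [ax, ay, az]], ...]. A call has exactly 5 rows; each row is the pose to reach, as a shift and turn from the pose commanded when the call began; what a row does not reach only later rows make up. A row lasts 1/8 s, in which the tool goes at most 62.5 mm and 10.7 degrees, less where a joint would pass 70% of its speed; a pose out of reach is approached as far as the arm can. A call with a gripper value outside its range is refused whole. "hand" is the finger opening in m, from 0 to 0.0854, set as the call begins (left out, the last holds). The fingers move at their own pace and stop on an object; "force" is the grip in N (left out, the last holds). Time passes only in rows, so rows that repeat a pose let the fingers close, or fill a call up. It gives the time, the measured TCP pose, the force, the opening and the grip force at its end, in the units of the state.
- sense(): the state, without advancing time (a new reading comes with each control period).
- cams.get_image(name): name is "scene" or "top" or "wrist"; returns (picture, depth): 480x640x3 uint8, red, green, blue; 480x640 float32, m along the optical axis (not along the pixel's ray), 0 where there is no reading.
- cams.camera_params(name): a dict with "vfov" (degrees; the focal length in pixels is half the picture's height over the tangent of half this angle, whatever the lens; pixels are square), "cx", "cy" (the principal point, pixels), "R" (3x3) and "t" (3): a world point X has camera coordinates R X + t; the wrist camera has in their place "T_tool_cam" (4x4, takes a point from camera to tool coordinates, whose origin is the TCP and whose axes are the flange's). Camera axes: x right, y down, z forward; pixel columns grow to the right and rows downward; lengths in m; the calibration is good to about 2 mm. The wrist camera is an equidistant fisheye: a pixel r from the principal point sees the ray r / f radians off the axis. A picture is of the moment at which its call begins: read the wrist's pose just before it. camera_params takes no time and is no camera call.
- arm.hand_in(): hands the job in; it is judged then, once.
The state is a dict: "t": time; "q": joint angles; "dq": joint speeds; "joint_torque": joint torques, N m; "eef_pos": TCP position; "tool_rot": TCP orientation; "ft_force": force on the tool from outside, world axes, zero at the start; "ft_torque": the same for the moment, N m; "grip_width": opening from 0.0 (shut) to 1.0 (fully open); "grip_force": force on a finger pad.
Only numpy, scipy, OpenCV 4.12 (cv2) and the standard library are available. Lean on these libraries where they do the work, as an engineer would, in place of code of your own. Each camera call takes 0.05 s, during which the arm holds its last target. There are 200 camera calls.

## Task

The skin of the hollow panel has just been glued to a single batten hidden beneath it. Press along the skin with a fingertip until you find where it no longer gives, then lower the iron glue weight upright onto the skin, centred over that batten so that the skin does not sag under it, and let go without dropping it. After that, roll the bench timer's thumbwheel with a fingertip until its long rib stands at the top between the two pointers, disturbing none of the other things on the bench.

Things in the scene. Friction and masses are not known exactly. Their poses are not given: they have to be found in the camera images.
- panel: Hollow wooden panel lying on the bench: solid frame 208 (x) x 348 (y) x 50 high, rails 24 wide, closed on top by a flush flexible skin (opening 160 x 300) of twenty slats, each 15 wide in y, 160 long in x. Under the skin hides one solid batten, 36 wide in y, spanning the opening in x, its centre between y = -95 and +95 of the panel. Origin: centre of the underside, z up.
- skin (a point): Centre of the skin's top, 50 above the panel's underside; axes as the panel's. Away from the batten each slat is springy (250 N/m, travel 12): a shut fingertip sinks 6 with about 1.5 to 5 N, and the weight would sink 4 to 7. Over the batten a slat stops hard after 1.
- clamp_near: Fixed clamp on the panel's near long rail (panel x = -92): post 55 high above the panel top, arm 24 wide reaching 44 from the origin over the skin, towards the panel's middle, its round foot (22 wide) ending 47 from the origin. Origin: centre of the post's foot on the rail; own x points along the arm.
- clamp_far: The same clamp on the far long rail (panel x = +92), arm pointing back to the panel's middle.
- weight_center (a point): Loose cast-iron glue weight, about 0.8 kg: base 56 (x) x 60 (y) x 28 high with an upright gripping fin on top, 48 long in x, 14 thick in y, from 28 to 65 above the underside, centred. This point: on its vertical centre line, 32.5 above the underside; z up.
- weight: The same weight, at the centre of its underside.
- timer: Fixed grey bench timer, 100 (x) x 80 (y) x 40 high. A black thumbwheel, radius 32, 18 wide, its axle along the timer's y, 43 above the bench, stands up out of its top. A black pointer post stands either side of the wheel's top (8 in x, 12 in y, from 13 to 25 off the wheel's mid-plane, up to 64 above the bench). Origin: centre of the underside.
- wheel_top (a point): Top of the thumbwheel's rim (75 above the bench), on its mid-plane; axes as the timer's. A fingertip pressed on the top (4 to 10 N) and drawn along x rolls the wheel without slipping, 32 mm of travel per rad; it is held by light friction (0.02 N m) and stays where left. Lift and repeat for more.
- thumbwheel (a joint): Wheel angle, rad. Ten white ribs, one step (0.628) apart: nine short, one long over the full width of the rim. 0: long rib at the very top between the pointers. Starts between -1.35 and -0.65, the long rib leaning to the timer's +x; grows as the rim's top is drawn towards the timer's -x.
- spray_can: Bystander: upright spray can, 54 dia x 160 high; origin at the centre of its underside. Leave alone.
- screw_jar: Bystander: upright screw jar, 60 dia x 75 high; origin at the centre of its underside. Leave alone.
- sanding_block: Bystander: flat sanding block, 45 x 90 x 36; origin at the centre of its underside. Leave alone.
- wrench: Bystander: wrench lying flat, about 180 long; origin at the centre of its underside. Leave alone.
- tape_measure: Bystander: tape measure standing on edge, 65 x 38 x 60; origin at the centre of its underside. Leave alone.
- glue_bottle: Bystander: upright glue bottle, 60 dia x 170 high; origin at the centre of its underside. Leave alone.
- screwdriver: Bystander: screwdriver lying flat, about 200 long; origin at the centre of its underside. Leave alone.

How it is judged:
By the outcome, as a careful person would: the job done as asked, in the order asked, and still so for the second after the job is handed in, with the robot touching nothing.
It also fails if it takes over 72 s, if anything falls off the work surface, if the arm or the gripper's body presses on something with over 40 N, if the wrist force passes 120 N, or if a joint passes its speed limit or range.

## Working session

There is one attempt and no reset: what is moved stays moved. The work goes in short steps, Python scripts to look and compute and a tool call to move; the robot and the scene stay as the last step left them, time stands still between calls to the robot, and variables do not carry over. Pictures are saved under pics/ and viewed, at most 10 in all, crops included, and the job is handed in when it is done.

Besides the shell and the picture viewer there is one more tool, called by a JSON object that holds its "api" and its "payload", one argument or row to a line. move_arm: Moves the arm, as the interface text tells. Its arguments: {"type":"object","properties":{"series":{"type":"array"},"hand":{"type":"number"},"force":{"type":"number"}},"required":["series"]}

```bash
ls; mkdir -p pics; cat > h.py <<'E'
import numpy as np, cv2
from rig import sense, cams, arm
from scipy.spatial.transform import Rotation as Rn
def cloud(n):
    s=sense(); im,d=cams.get_image(n); p=cams.camera_params(n)
    f=240/np.tan(np.radians(p['vfov'])/2)
    v,u=np.mgrid[:480,:640]; x=(u-p['cx'])/f; y=(v-p['cy'])/f
    if n=='wrist':
        r=np.hypot(x,y)+1e-9; k=np.tan(np.minimum(r,1.5))/r; x=x*k;y=y*k
    P=np.stack([x*d,y*d,d],-1)
    if n=='wrist':
        T=np.array(p['T_tool_cam']); P=P@T[:3,:3].T+T[:3,3]
        W=P@Rn.from_quat(s['tool_rot']).as_matrix().T+np.array(s['eef_pos'])
    else: W=(P-np.array(p['t']))@np.array(p['R'])
    W[d==0]=np.nan
    return im,d,W
def save(im,n): cv2.imwrite('pics/'+n,im[...,::-1])
E
python3 - <<'E'
from h import *
for n in('top','scene'):
    im,d,W=cloud(n); np.savez(n,im=im,W=W); save(im,n+'.png')
s=sense();print(s, arm.hold_point_z)
for v in range(20,480,40):print(' '.join('%.2f,%.2f,%.3f'%tuple(np.load('top.npz')['W'][v,u]) for u in range(20,640,100)))
E
```

```text
pics
{'t': 0.1, 'q': array([ 1.12887418e+00,  1.58980585e-01,  1.59812429e+00,  2.72707767e-06,
        1.38620256e+00, -2.10119462e-01]), 'dq': array([-3.28232504e-04, -1.89307285e-03, -3.72975466e-03, -7.53668331e-04,
        2.10381601e-05, -1.26720222e-04]), 'joint_torque': array([-3.25772162e-04, -3.96988714e+01, -3.32338142e+01, -1.95150815e-04,
        4.22743251e-03,  2.97200575e-05]), 'eef_pos': array([0.13186055, 0.55905129, 0.19420946]), 'tool_rot': array([ 1.15642240e-01,  9.93290560e-01, -8.11800703e-04, -2.75872197e-04]), 'ft_force': array([0.72248105, 0.35315719, 0.79032554]), 'ft_torque': array([0.04717014, 0.02115951, 0.02417779]), 'grip_force': 0.0, 'grip_width': 1.001155991820228} -0.0187
1.53,1.32,-0.752 1.54,0.89,-0.748 1.55,0.46,-0.749 1.56,0.03,-0.746 1.57,-0.40,-0.740 1.58,-0.83,-0.739 1.59,-1.27,-0.748
1.36,1.31,-0.748 1.36,0.88,-0.746 1.37,0.46,-0.747 1.38,0.03,-0.750 1.39,-0.40,-0.750 1.41,-0.84,-0.760 1.42,-1.27,-0.756
0.94,0.86,0.001 0.95,0.58,-0.004 0.94,0.29,0.052 0.96,0.02,0.001 0.97,-0.26,-0.005 0.97,-0.54,0.001 0.98,-0.83,-0.000
0.83,0.85,0.004 0.84,
[... 348 characters left out ...]
 0.50,0.56,-0.004 0.51,0.29,-0.001 0.51,0.01,0.045 0.52,-0.26,-0.001 0.52,-0.54,-0.006 0.52,-0.74,0.128
0.39,0.83,0.001 0.39,0.56,-0.005 0.40,0.29,-0.000 0.40,0.01,0.001 0.41,-0.26,-0.002 0.41,-0.54,0.000 0.42,-0.75,0.123
0.28,0.83,-0.004 0.29,0.55,-0.000 0.29,0.28,-0.003 0.29,0.01,0.003 0.30,-0.26,0.001 0.30,-0.54,-0.003 0.31,-0.82,-0.003
0.17,0.82,0.002 0.18,0.55,-0.002 0.18,0.28,0.000 0.19,0.01,-0.004 0.19,-0.26,0.005 0.19,-0.54,-0.004 0.20,-0.81,0.002
0.10,0.75,0.120 0.07,0.55,-0.002 0.07,0.28,-0.006 0.08,0.01,0.010 0.08,-0.26,0.001 0.09,-0.54,-0.001 0.09,-0.81,0.000
0.16,0.50,0.553 -0.03,0.54,0.000 -0.03,0.27,-0.002 0.09,0.01,0.331 -0.02,-0.27,0.000 -0.02,-0.54,-0.000 -0.02,-0.81,-0.005
```

View pics/top.png

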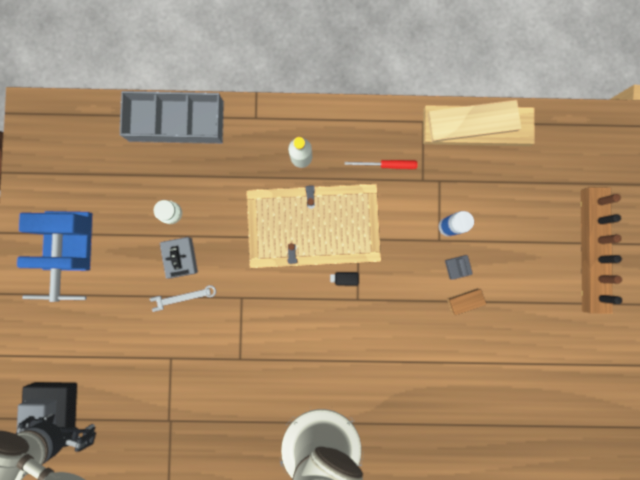

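View pics/scene.png

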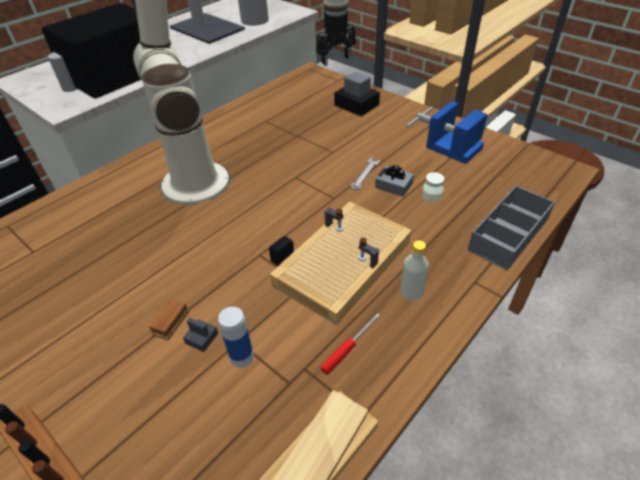

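Top view: panel at (313,227) with clamps at (292,252) and (310,195), weight at (459,267), timer at (178,257), sanding block (467,301), can (457,223), tape (345,279), wrench (183,298), jar (167,211). In the scene view the weight's fin is at (199,327).

```bash
python3 - <<'E'
from h import *
z=np.load('top.npz');W=z['W'];im=z['im']
def rect(name,x0,x1,y0,y1,lo,hi,col=None):
    m=np.zeros((480,640),bool);m[y0:y1,x0:x1]=1
    m&=(W[...,2]>lo)&(W[...,2]<hi)
    if col is not None:m&=col
    P=W[m]; r=cv2.minAreaRect(P[:,:2].astype(np.float32)); print(name,m.sum(),np.round(r[0],4),np.round(r[1],4),round(r[2],2),'zmed',np.median(P[:,2]).round(4),'zmax',P[:,2].max().round(3))
    return P
rect('panel',235,395,175,280,.035,.06)
rect('clampN',280,302,235,270,.075,.2)
rect('clampF',300,322,178,212,.075,.2)
rect('weight all',440,478,250,282,.012,.2)
rect('weight fin',440,478,250,282,.045,.2)
rect('timer',155,202,230,282,.02,.05)
rect('wheel',155,202,230,282,.055,.2)
rect('can',435,480,205,240,.1,.3)
rect('sand',440,490,285,320,.015,.3)
rect('tape',325,365,265,292,.03,.3)
rect('jar',150,185,195,226,.03,.3)
cl=lambda n,a,b,c,d,k: cv2.imwrite('pics/'+n,cv2.resize(im[c:d,a:b,::-1],None,fx=k,fy=k,interpolation=cv2.INTER_CUBIC))
cl('crop.png',140,480,170,320,2.3)
E
```

```text
panel 9866 [0.5811 0.0315] [0.2527 0.3487] 3.98 zmed 0.0494 zmax 0.06
clampN 172 [0.5255 0.085 ] [0.0527 0.0227] 1.92 zmed 0.1052 zmax 0.124
clampF 164 [0.6753 0.0427] [0.0515 0.0212] 1.24 zmed 0.1049 zmax 0.125
weight all 475 [ 0.4994 -0.3652] [0.0558 0.0619] 15.14 zmed 0.028 zmax 0.07
weight fin 123 [ 0.4993 -0.3645] [0.0477 0.0152] 14.17 zmed 0.0626 zmax 0.07
timer 931 [0.5116 0.3952] [0.1006 0.0815] 12.09 zmed 0.0392 zmax 0.05
wheel 217 [0.5118 0.3959] [0.0434 0.0583] 70.21 zmed 0.0678 zmax 0.083
can 477 [ 0.6099 -0.337 ] [0.0523 0.051 ] 83.49 zmed 0.1571 zmax 0.168
sand 604 [ 0.4067 -0.3867] [0.0462 0.093 ] 19.6 zmed 0.0344 zmax 0.043
tape 342 [ 0.4624 -0.0587] [0.0371 0.0642] 0.88 zmed 0.0583 zmax 0.069
jar 470 [0.6334 0.4211] [0.055  0.0551] 27.68 zmed 0.0733 zmax 0.082
```

View pics/crop.png

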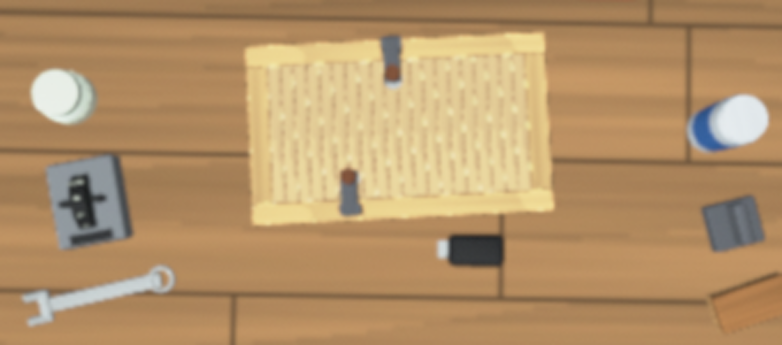

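The crop confirms the layout, with the panel yawed slightly counter-clockwise. Next I refit the panel without the tape measure and get the yaws.

```bash
python3 - <<'E'
from h import *
z=np.load('top.npz');W=z['W'];im=z['im']
h=cv2.cvtColor(im,cv2.COLOR_RGB2HSV)
m=np.zeros((480,640),bool);m[175:280,235:395]=1
m&=(W[...,2]>.035)&(W[...,2]<.06)&(h[...,2]>150)
m=cv2.morphologyEx(m.astype(np.uint8),cv2.MORPH_OPEN,np.ones((5,5)))>0
P=W[m];print(cv2.minAreaRect(P[:,:2].astype(np.float32)))
print(np.round(cams.camera_params('wrist')['T_tool_cam'],3),cams.camera_params('wrist')['vfov'])
# bottle, screwdriver
for n,a,b,c,d in(('bottle',285,315,130,170),('wheel',165,195,238,275)):
    q=np.zeros((480,640),bool);q[c:d,a:b]=1;q&=W[...,2]>.05
    print(n,W[q].min(0),W[q].max(0))
E
```

```text
((0.6032288670539856, 0.033110201358795166), (0.2082604318857193, 0.3485521972179413), 3.9500088691711426)
[[-0.001 -0.95  -0.313  0.081]
 [ 1.    -0.001 -0.001 -0.001]
 [ 0.001 -0.313  0.95  -0.178]
 [ 0.     0.     0.     1.   ]] 65.70646984690485
bottle [0.76646648 0.04212691 0.050978  ] [0.82427646 0.09932635 0.17426054]
wheel [0.48080708 0.37090463 0.05054187] [0.54166569 0.41976412 0.08333343]
```

{"api": "move_arm", "payload": {
  "series": [
    [[0.05,-0.03,0.02],[0,0,3]],
    [[0.1,-0.06,0.04],[0,0,6]],
    [[0.15,-0.09,0.05],[0,0,9]],
    [[0.2,-0.12,0.05],[0,0,12]],
    [[0.25,-0.15,0.05],[0,0,15.8]]
  ],
  "hand": 0,
  "force": 40
}}

```text
t: 0.72
eef_pos: [0.3834, 0.4084, 0.2449]
tool_rot: [-0.023, 1.0, 0.0, -0.0]
ft_force: [0.5, 0.2, 0.7]
grip_width: 0.003
grip_force: 0.0
```

{"api": "move_arm", "payload": {
  "series": [
    [[0.03,-0.05,0],[0,0,0]],
    [[0.06,-0.1,0],[0,0,0]],
    [[0.09,-0.15,0],[0,0,0]],
    [[0.12,-0.2,0],[0,0,0]],
    [[0.14,-0.25,0],[0,0,0]]
  ]
}}

```text
t: 1.35
eef_pos: [0.5227, 0.1577, 0.2446]
tool_rot: [-0.022, 1.0, -0.0, -0.0]
ft_force: [0.8, 0.1, 0.3]
grip_width: 0.001
grip_force: 0.0
```

{"api": "move_arm", "payload": {
  "series": [
    [[0.03,-0.008,0],[0,0,1.5]],
    [[0.06,-0.015,-0.04],[0,0,1.5]],
    [[0.073,-0.02,-0.09],[0,0,1.5]],
    [[0.073,-0.02,-0.145],[0,0,1.5]],
    [[0.073,-0.02,-0.175],[0,0,1.5]]
  ]
}}

```text
t: 1.98
eef_pos: [0.5924, 0.1393, 0.0657]
tool_rot: [-0.035, 0.999, 0.0, -0.003]
ft_force: [-0.2, 0.6, -0.8]
grip_width: -0.001
grip_force: 0.0
```

{"api": "move_arm", "payload": {
  "series": [
    [[0,0,0],[0,0,0]],
    [[0,0,0],[0,0,0]],
    [[0,0,0],[0,0,0]],
    [[0,0,0],[0,0,0]],
    [[0,0,0],[0,0,0]]
  ]
}}

```text
t: 2.6
eef_pos: [0.5955, 0.1396, 0.0709]
tool_rot: [-0.035, 0.999, 0.0, 0.001]
ft_force: [0.2, 0.3, 0.7]
grip_width: 0.001
grip_force: 0.0
```

{"api": "move_arm", "payload": {
  "series": [
    [[0,0,-0.015],[0,0,0]],
    [[0,0,-0.0255],[0,0,0]],
    [[0,0,-0.0255],[0,0,0]],
    [[0,0,-0.0255],[0,0,0]],
    [[0,0,-0.0255],[0,0,0]]
  ]
}}

```text
t: 3.22
eef_pos: [0.5956, 0.1396, 0.0451]
tool_rot: [-0.035, 0.999, -0.0, 0.0]
ft_force: [0.4, 0.6, -0.8]
grip_width: 0.002
grip_force: 0.0
```

{"api": "move_arm", "payload": {
  "series": [
    [[0,0,0.008],[0,0,0]],
    [[0.0014,-0.02,0.008],[0,0,0]],
    [[0.0014,-0.02,0],[0,0,0]],
    [[0.0014,-0.02,0],[0,0,0]],
    [[0.0014,-0.02,0],[0,0,0]]
  ]
}}

```text
t: 3.85
eef_pos: [0.5961, 0.1197, 0.0442]
tool_rot: [-0.035, 0.999, 0.0, -0.0]
ft_force: [0.8, 0.5, -0.7]
grip_width: -0.001
grip_force: 0.0
```

{"api": "move_arm", "payload": {
  "series": [
    [[0,0,-0.002],[0,0,0]],
    [[0,0,-0.004],[0,0,0]],
    [[0,0,-0.004],[0,0,0]],
    [[0,0,-0.004],[0,0,0]],
    [[0,0,-0.004],[0,0,0]]
  ]
}}

```text
t: 4.47
eef_pos: [0.5966, 0.1196, 0.0407]
tool_rot: [-0.035, 0.999, -0.0, 0.0]
ft_force: [-0.7, -0.5, 0.2]
grip_width: -0.001
grip_force: 0.0
```

```bash
python3 - <<'E'
from h import *
for i in range(4):
    s=sense();print(s['eef_pos'],s['ft_force']); im,d,W=cloud('wrist')
save(im,'w1.png');np.savez('w1',im=im,W=W)
E
```

```text
[0.59657769 0.11961472 0.04069029] [-0.73671179 -0.46067497  0.15040226]
[0.5965724  0.11961719 0.04069655] [-0.04333661 -0.20297077  0.25244981]
[0.59657302 0.11959243 0.04069135] [-0.32463073  0.22125072 -0.30396798]
[0.59657611 0.11959146 0.04069076] [-0.04537566 -0.24190405 -0.58809795]
```

View pics/w1.png

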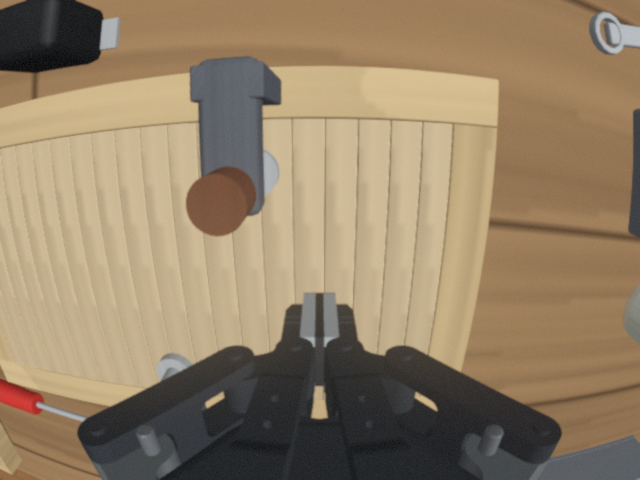

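Wrist view: shut fingertips at (320,295), skin slats around them, near clamp at (235,140), far clamp foot at (175,365). I check the skin height against the tip in the depth data.

```bash
python3 - <<'E'
from h import *
z=np.load('w1.npz');W=z['W']
for u,v in((270,270),(280,310),(350,260),(380,270),(320,260),(320,285),(320,296),(320,310),(410,310),(300,240),(470,200),(540,150),(560,250)):print(u,v,np.round(np.median(W[v-2:v+3,u-2:u+3].reshape(-1,3),0),4))
E
```

```text
270 270 [nan nan nan]
280 310 [nan nan nan]
350 260 [0.5817 0.1326 0.0499]
380 270 [0.5857 0.1482 0.0498]
320 260 [0.5826 0.1179 0.0497]
320 285 [0.5962 0.1189 0.0498]
320 296 [0.5849 0.118  0.0843]
320 310 [0.585  0.118  0.0952]
410 310 [0.6084 0.1677 0.0498]
300 240 [0.573  0.1076 0.0496]
470 200 [0.5467 0.1895 0.0494]
540 150 [ 0.5164  0.2596 -0.0006]
560 250 [ 5.847e-01  2.954e-01 -4.000e-04]
```

{"api": "move_arm", "payload": {
  "series": [
    [[0,0,-0.001],[0,0,0]],
    [[0,0,-0.002],[0,0,0]],
    [[0,0,-0.002],[0,0,0]],
    [[0,0,-0.002],[0,0,0]],
    [[0,0,-0.002],[0,0,0]]
  ]
}}

```text
t: 5.3
eef_pos: [0.5965, 0.1196, 0.0386]
tool_rot: [-0.035, 0.999, 0.0, 0.0]
ft_force: [-0.0, -0.5, -0.6]
grip_width: 0.003
grip_force: 0.0
```

```bash
python3 - <<'E'
from h import *
z=np.load('w1.npz');W=z['W'];im=z['im']
for u in (312,320,328):
  print(u,[tuple(np.round(W[v,u],3)) for v in range(282,304,3)])
im2,d,S=cloud('scene')
m=(abs(S[...,0]-.597)<.05)&(abs(S[...,1]-.12)<.05)&(S[...,2]>.056)
print(m.sum(), np.sort(S[m][:,2])[:30].round(3)); v,u=np.where(m);print(u.min(),u.max(),v.min(),v.max())
a=cv2.resize(im2[150:300,260:440],None,fx=3,fy=3,interpolation=cv2.INTER_CUBIC)
b=cv2.resize(im[240:340,270:370],(450,450),interpolation=cv2.INTER_CUBIC)
save(cv2.resize(np.hstack([a,b]),(800,364)),'c2.png')
E
```

```text
312 [(np.float64(0.595), np.float64(0.115), np.float64(0.05)), (np.float64(0.596), np.float64(0.115), np.float64(0.05)), (np.float64(0.599), np.float64(0.115), np.float64(0.049)), (np.float64(0.6), np.float64(0.115), np.float64(0.05)), (np.float64(0.585), np.float64(0.115), np.float64(0.082)), (np.float64(0.585), np.float64(0.115), np.float64(0.085)), (np.float64(0.585), np.float64(0.115), np.float64(0.088)), (np.float64(0.586), np.float64(0.115), np.float64(0.089))]
320 [(np.float64(0.595), np.float64(0.119), np.float64(0.049)), (np.float64(0.596), np.float64(0.119), np.float64(0.05)), (np.float64(0.598), np.float64(0.119), np.float64(0.049)), (np.float64(0.599), np.float64(0.119), np.float64(0.05)), (np.float64(0.585), np.float64(0.118), np.float64(0.082)), (np.float64(0.584), np.float64(0.118), np.float64(0.086)), (np.float64(0.585), np.float64(0.118), np.float64(0.088)), (np.float64(0.586), np.float64(0.118), np.float64(0.089))]
328 [(np.float64(0.594), np.float64(0.123), np.float64(0.049)), (np.float64(0.596), np.float64(0.123), np.float64(0.049)), (np.float64(0.598), np.float64(0.123), np.float64(0.05)), (np.float64(0.599), np.float64(0.123), np.float64(0.05)), (np.float64(0.585), np.float64(0.121), np.float64(0.081)), (np.float64(0.584), np.float64(0.121), np.float64(0.086)), (np.float64(0.584), np.float64(0.121), np.float64(0.088)), (np.float64(0.585), np.float64(0.121), np.float64(0.089))]
3332 [0.056 0.056 0.057 0.058 0.059 0.059 0.06  0.06  0.062 0.063 0.073 0.076
 0.077 0.078 0.078 0.079 0.08  0.082 0.082 0.082 0.083 0.084 0.084 0.085
 0.085 0.085 0.086 0.086 0.086 0.086]
337 397 97 231
```

View pics/c2.png

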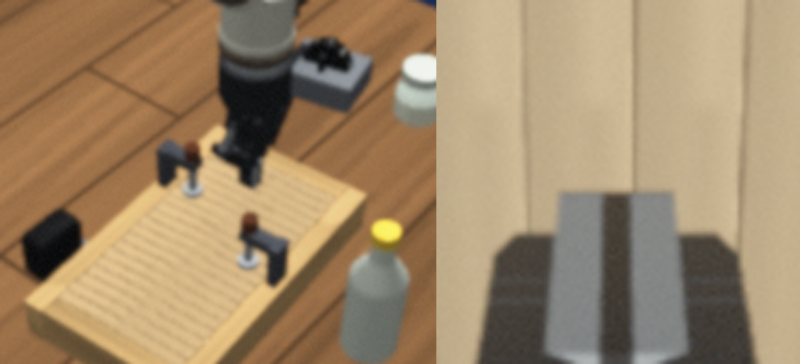

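The reported TCP lies about 39 mm beyond the real fingertips: they show at z≈0.08 while the TCP reads 0.041. I take tip z = eef z + 0.039 and feel down carefully.

{"api": "move_arm", "payload": {
  "series": [
    [[0,0,-0.012],[0,0,0]],
    [[0,0,-0.02],[0,0,0]],
    [[0,0,-0.024],[0,0,0]],
    [[0,0,-0.026],[0,0,0]],
    [[0,0,-0.026],[0,0,0]]
  ]
}}

```text
t: 5.98
eef_pos: [0.5965, 0.1196, 0.0126]
tool_rot: [-0.035, 0.999, 0.0, -0.0]
ft_force: [-0.7, 0.2, 0.1]
grip_width: -0.001
grip_force: 0.4
```

{"api": "move_arm", "payload": {
  "series": [
    [[0,0,-0.002],[0,0,0]],
    [[0,0,-0.004],[0,0,0]],
    [[0,0,-0.004],[0,0,0]],
    [[0,0,-0.004],[0,0,0]],
    [[0,0,-0.004],[0,0,0]]
  ]
}}

```text
t: 6.6
eef_pos: [0.597, 0.1196, 0.0089]
tool_rot: [-0.035, 0.999, 0.0, 0.001]
ft_force: [0.5, 0.6, 2.9]
grip_width: -0.002
grip_force: 1.3
```

{"api": "move_arm", "payload": {
  "series": [
    [[0,0,-0.001],[0,0,0]],
    [[0,0,-0.002],[0,0,0]],
    [[0,0,-0.002],[0,0,0]],
    [[0,0,-0.002],[0,0,0]],
    [[0,0,-0.002],[0,0,0]]
  ]
}}

```text
t: 7.22
eef_pos: [0.5969, 0.1196, 0.0068]
tool_rot: [-0.035, 0.999, 0.0, 0.0]
ft_force: [1.4, 1.2, 3.7]
grip_width: -0.0
grip_force: 1.8
```

{"api": "move_arm", "payload": {
  "series": [
    [[0,0,0.009],[0,0,0]],
    [[0.0014,-0.02,0.009],[0,0,0]],
    [[0.0014,-0.02,0.001],[0,0,0]],
    [[0.0014,-0.02,0],[0,0,0]],
    [[0.0014,-0.02,0],[0,0,0]]
  ]
}}

```text
t: 7.85
eef_pos: [0.5976, 0.0994, 0.0063]
tool_rot: [-0.035, 0.999, -0.0, -0.0]
ft_force: [0.9, -1.9, 2.7]
grip_width: 0.001
grip_force: 1.3
```

{"api": "move_arm", "payload": {
  "series": [
    [[0,0,0.009],[0,0,0]],
    [[0.0014,-0.02,0.009],[0,0,0]],
    [[0.0014,-0.02,0.004],[0,0,0]],
    [[0.0014,-0.02,0.003],[0,0,0]],
    [[0.0014,-0.02,0.003],[0,0,0]]
  ]
}}

```text
t: 8.48
eef_pos: [0.5992, 0.0795, 0.0095]
tool_rot: [-0.035, 0.999, -0.0, -0.0]
ft_force: [0.7, -0.8, 2.5]
grip_width: 0.0
grip_force: 1.2
```

{"api": "move_arm", "payload": {
  "series": [
    [[0,0,0.007],[0,0,0]],
    [[0.0014,-0.02,0.007],[0,0,0]],
    [[0.0014,-0.02,0.001],[0,0,0]],
    [[0.0014,-0.02,0],[0,0,0]],
    [[0.0014,-0.02,0],[0,0,0]]
  ]
}}

```text
t: 9.1
eef_pos: [0.6006, 0.0594, 0.0095]
tool_rot: [-0.035, 0.999, -0.0, -0.0]
ft_force: [-1.1, -1.6, 3.4]
grip_width: 0.002
grip_force: 1.1
```

{"api": "move_arm", "payload": {
  "series": [
    [[0,0,0.007],[0,0,0]],
    [[0.0014,-0.02,0.007],[0,0,0]],
    [[0.0014,-0.02,0.001],[0,0,0]],
    [[0.0014,-0.02,0],[0,0,0]],
    [[0.0014,-0.02,0],[0,0,0]]
  ]
}}

```text
t: 9.72
eef_pos: [0.6017, 0.0397, 0.0092]
tool_rot: [-0.035, 0.999, 0.0, -0.0]
ft_force: [-0.4, -0.7, 1.5]
grip_width: 0.004
grip_force: 0.6
```

{"api": "move_arm", "payload": {
  "series": [
    [[0,0,0.007],[0,0,0]],
    [[0.0014,-0.02,0.007],[0,0,0]],
    [[0.0014,-0.02,0.001],[0,0,0]],
    [[0.0014,-0.02,0],[0,0,0]],
    [[0.0014,-0.02,0],[0,0,0]]
  ]
}}

```text
t: 10.35
eef_pos: [0.6049, 0.0173, 0.0127]
tool_rot: [-0.035, 0.999, -0.002, 0.001]
ft_force: [-6.1, -5.2, 18.7]
grip_width: -0.005
grip_force: 9.4
```

{"api": "move_arm", "payload": {
  "series": [
    [[0,0,0.009],[0,0,0]],
    [[0.0014,-0.02,0.009],[0,0,0]],
    [[0.0014,-0.02,0.001],[0,0,0]],
    [[0.0014,-0.02,0],[0,0,0]],
    [[0.0014,-0.02,0],[0,0,0]]
  ]
}}

```text
t: 10.98
eef_pos: [0.606, -0.0029, 0.0128]
tool_rot: [-0.035, 0.999, -0.002, 0.0]
ft_force: [-9.2, -5.1, 23.8]
grip_width: -0.001
grip_force: 11.9
```

{"api": "move_arm", "payload": {
  "series": [
    [[0,0,0.009],[0,0,0]],
    [[0.0014,-0.02,0.009],[0,0,0]],
    [[0.0014,-0.02,0.001],[0,0,0]],
    [[0.0014,-0.02,0],[0,0,0]],
    [[0.0014,-0.02,0],[0,0,0]]
  ]
}}

```text
t: 11.6
eef_pos: [0.6072, -0.0231, 0.0127]
tool_rot: [-0.035, 0.999, -0.002, 0.0]
ft_force: [-9.8, -4.9, 26.0]
grip_width: 0.003
grip_force: 12.4
```

{"api": "move_arm", "payload": {
  "series": [
    [[0,0,0.009],[0,0,0]],
    [[0.0014,-0.02,0.009],[0,0,0]],
    [[0.0014,-0.02,0.001],[0,0,0]],
    [[0.0014,-0.02,0],[0,0,0]],
    [[0.0014,-0.02,0],[0,0,0]]
  ]
}}

```text
t: 12.22
eef_pos: [0.6073, -0.0404, 0.0091]
tool_rot: [-0.035, 0.999, 0.0, -0.001]
ft_force: [-0.8, -1.6, 2.8]
grip_width: 0.002
grip_force: 1.2
```

{"api": "move_arm", "payload": {
  "series": [
    [[0,0,0.009],[0,0,0]],
    [[-0.0007,0.01,0.009],[0,0,0]],
    [[-0.0007,0.01,0.001],[0,0,0]],
    [[-0.0007,0.01,0],[0,0,0]],
    [[-0.0007,0.01,0],[0,0,0]]
  ]
}}

```text
t: 12.85
eef_pos: [0.6078, -0.0291, 0.0126]
tool_rot: [-0.036, 0.999, 0.001, 0.0]
ft_force: [-8.4, 3.7, 21.3]
grip_width: -0.004
grip_force: 10.9
```

{"api": "move_arm", "payload": {
  "series": [
    [[0,0,0.011],[0,0,0]],
    [[-0.0041,0.06,0.011],[0,0,0]],
    [[-0.0041,0.06,0.003],[0,0,0]],
    [[-0.0041,0.06,0],[0,0,0]],
    [[-0.0041,0.06,0],[0,0,0]]
  ]
}}

```text
t: 13.48
eef_pos: [0.6026, 0.029, 0.0092]
tool_rot: [-0.035, 0.999, 0.0, -0.0]
ft_force: [-0.2, 0.6, 2.8]
grip_width: 0.001
grip_force: 1.2
```

{"api": "move_arm", "payload": {
  "series": [
    [[0,0,0.011],[0,0,0]],
    [[0.002,-0.03,0.011],[0,0,0]],
    [[0.0044,-0.0645,0.008],[0,0,0]],
    [[0.0044,-0.0645,0],[0,0,0]],
    [[0.0044,-0.0645,0],[0,0,0]]
  ]
}}

```text
t: 14.1
eef_pos: [0.6072, -0.0352, 0.0096]
tool_rot: [-0.035, 0.999, -0.0, -0.0]
ft_force: [0.1, -0.3, 1.5]
grip_width: -0.003
grip_force: 0.6
```

{"api": "move_arm", "payload": {
  "series": [
    [[0,0,0.011],[0,0,0]],
    [[-0.002,0.03,0.011],[0,0,0]],
    [[-0.0041,0.0595,0.008],[0,0,0]],
    [[-0.0041,0.0595,0],[0,0,0]],
    [[-0.0041,0.0595,0],[0,0,0]]
  ]
}}

```text
t: 14.72
eef_pos: [0.603, 0.025, 0.0097]
tool_rot: [-0.036, 0.999, 0.0, -0.0]
ft_force: [-0.2, 1.6, 1.1]
grip_width: 0.0
grip_force: 0.6
```

Soft at y=0.025 and -0.035, hard from -0.030 to 0.019, so three slats (45 mm) are stiff. That puts the batten centre at world (0.606, -0.004). Now to the weight.

{"api": "move_arm", "payload": {
  "series": [
    [[0,0,0.05],[0,0,0]],
    [[-0.01,-0.03,0.1],[0,0,0]],
    [[-0.025,-0.085,0.12],[0,0,3]],
    [[-0.04,-0.14,0.12],[0,0,6]],
    [[-0.055,-0.2,0.12],[0,0,10]]
  ],
  "hand": 0.05
}}

```text
t: 15.35
eef_pos: [0.5476, -0.1779, 0.1306]
tool_rot: [-0.123, 0.992, -0.001, 0.0]
ft_force: [-0.2, -0.2, 0.3]
grip_width: 0.585
grip_force: 0.0
```

{"api": "move_arm", "payload": {
  "series": [
    [[-0.012,-0.05,0],[0,0,0]],
    [[-0.024,-0.1,0],[0,0,0]],
    [[-0.036,-0.15,0],[0,0,0]],
    [[-0.048,-0.19,0],[0,0,0.5]],
    [[-0.048,-0.19,0],[0,0,0.5]]
  ]
}}

```text
t: 15.98
eef_pos: [0.4985, -0.3691, 0.1299]
tool_rot: [-0.124, 0.992, -0.001, -0.0]
ft_force: [-0.2, 0.3, 0.9]
grip_width: 0.585
grip_force: 0.0
```

```bash
python3 - <<'E'
from h import *
im,d,W=cloud('wrist'); s=sense(); print(s['t'],s['eef_pos'],s['tool_rot'])
near=(np.hypot(W[...,0]-.4996,W[...,1]+.365)<.05)
T=[]
for lo,hi in((.02,.034),(.058,.068)):
    m=(near&(W[...,2]>lo)&(W[...,2]<hi)).astype(np.uint8)
    n,l,st,c=cv2.connectedComponentsWithStats(m); k=1+st[1:,4].argmax(); P=W[l==k]
    print(lo,len(P),cv2.minAreaRect(P[:,:2].astype(np.float32)),P[:,2].mean())
save(im,'w2.png')
E
```

```text
16.025 [ 0.49917014 -0.36706472  0.12968426] [-1.24753041e-01  9.92187819e-01  5.23423508e-05 -9.34283399e-05]
0.02 3943 ((0.49602529406547546, -0.36776912212371826), (0.055759452283382416, 0.06024174019694328), 15.117314338684082) 0.02740743374552127
0.058 1326 ((0.4959592819213867, -0.3680582046508789), (0.0474114790558815, 0.01388307474553585), 14.747429847717285) 0.06415462079584584
```

View pics/w2.png

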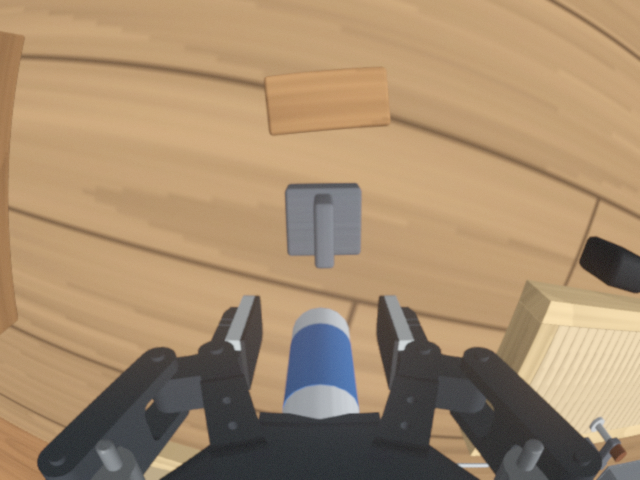

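Wrist view: fin at (324,230) centred between the open fingers, sanding block at (328,100), can beyond at (320,360). The measured sizes match. Descending to grasp.

{"api": "move_arm", "payload": {
  "series": [
    [[-0.0015,0.001,-0.04],[0,0,0.5]],
    [[-0.0015,0.001,-0.08],[0,0,0.5]],
    [[-0.0015,0.001,-0.115],[0,0,0.5]],
    [[-0.0015,0.001,-0.132],[0,0,0.5]],
    [[-0.0015,0.001,-0.132],[0,0,0.5]]
  ]
}}

```text
t: 16.65
eef_pos: [0.4983, -0.3632, -0.0032]
tool_rot: [-0.131, 0.991, 0.001, -0.001]
ft_force: [-0.5, -0.3, -0.6]
grip_width: 0.587
grip_force: 0.0
```

{"api": "move_arm", "payload": {
  "series": [
    [[0,0,0],[0,0,0]],
    [[0,0,0],[0,0,0]],
    [[0,0,0],[0,0,0]],
    [[0,0,0],[0,0,0]],
    [[0,0,0],[0,0,0]]
  ],
  "hand": 0,
  "force": 60
}}

```text
t: 17.27
eef_pos: [0.4999, -0.3658, -0.0005]
tool_rot: [-0.131, 0.991, -0.001, 0.001]
ft_force: [0.6, -0.6, 6.6]
grip_width: 0.15
grip_force: 62.4
```

{"api": "move_arm", "payload": {
  "series": [
    [[0,0,0.01],[0,0,0]],
    [[0,0,0.03],[0,0,0]],
    [[0,0,0.06],[0,0,0]],
    [[0,0,0.1],[0,0,0]],
    [[0,0,0.13],[0,0,0]]
  ]
}}

```text
t: 17.9
eef_pos: [0.4987, -0.3642, 0.1297]
tool_rot: [-0.131, 0.991, -0.0, 0.0]
ft_force: [0.1, 0.3, -8.4]
grip_width: 0.151
grip_force: 60.4
```

{"api": "move_arm", "payload": {
  "series": [
    [[0.004,0.03,0],[0,0,-1.5]],
    [[0.014,0.075,0],[0,0,-3]],
    [[0.026,0.12,0],[0,0,-5]],
    [[0.04,0.165,0],[0,0,-7]],
    [[0.054,0.21,0],[0,0,-9]]
  ]
}}

```text
t: 18.52
eef_pos: [0.5523, -0.1525, 0.1278]
tool_rot: [-0.052, 0.999, 0.0, -0.0]
ft_force: [-0.2, 0.0, -7.6]
grip_width: 0.153
grip_force: 60.3
```

{"api": "move_arm", "payload": {
  "series": [
    [[0.015,0.045,0],[0,0,-1]],
    [[0.03,0.09,0],[0,0,-2]],
    [[0.045,0.13,0],[0,0,-2]],
    [[0.053,0.152,0],[0,0,-2]],
    [[0.053,0.152,0],[0,0,-2]]
  ]
}}

```text
t: 19.15
eef_pos: [0.6052, -0.0003, 0.1276]
tool_rot: [-0.037, 0.999, 0.0, -0.001]
ft_force: [-1.1, -1.2, -7.7]
grip_width: 0.155
grip_force: 60.4
```

{"api": "move_arm", "payload": {
  "series": [
    [[0,0,0],[0,0,0]],
    [[0,0,0],[0,0,0]],
    [[0,0,0],[0,0,0]],
    [[0,0,0],[0,0,0]],
    [[0,0,0],[0,0,0]]
  ]
}}

```text
t: 19.77
eef_pos: [0.6057, -0.0026, 0.1276]
tool_rot: [-0.035, 0.999, 0.0, -0.0]
ft_force: [0.4, -0.1, -8.5]
grip_width: 0.155
grip_force: 60.4
```

```bash
python3 - <<'E'
from h import *
im,d,W=cloud('wrist'); s=sense(); np.savez('w3',im=im,W=W);print(s['t'],s['eef_pos'],s['tool_rot'],s['ft_force'])
e=s['eef_pos']; near=np.hypot(W[...,0]-e[0],W[...,1]-e[1])<.06
h=cv2.cvtColor(im,cv2.COLOR_RGB2HSV)
m=(near&(W[...,2]>e[2]-.02)&(W[...,2]<e[2]+.033)&(h[...,2]<150)).astype(np.uint8)
n,l,st,c=cv2.connectedComponentsWithStats(m); k=1+st[1:,4].argmax(); P=W[l==k]
print(len(P),P.min(0),P.max(0),np.median(P,0))
# frame edges of the panel
hh=W[...,2]
p=(hh>.044)&(hh<.056)&(h[...,2]>120)&(abs(W[...,0]-.603)<.13)&(abs(W[...,1]-.033)<.2)
print(cv2.minAreaRect(W[p][:,:2].astype(np.float32)),p.sum(),W[p].min(0),W[p].max(0))
save(im,'w3.png')
E
```

```text
19.825 [ 0.60567759 -0.00253707  0.12758341] [-3.49548553e-02  9.99388892e-01 -7.16420151e-06 -3.78204096e-05] [-0.11345894  0.82576343 -7.34352137]
8959 [ 0.571918   -0.03524267  0.10803976] [0.64915992 0.04063198 0.16056199] [ 0.58386632 -0.00504375  0.15537452]
((0.5855210423469543, 0.029860839247703552), (0.23838284611701965, 0.35009220242500305), 3.9506189823150635) 86531 [ 0.47444962 -0.14914444  0.04402137] [0.7161588  0.21068031 0.05593099]
```

View pics/w3.png

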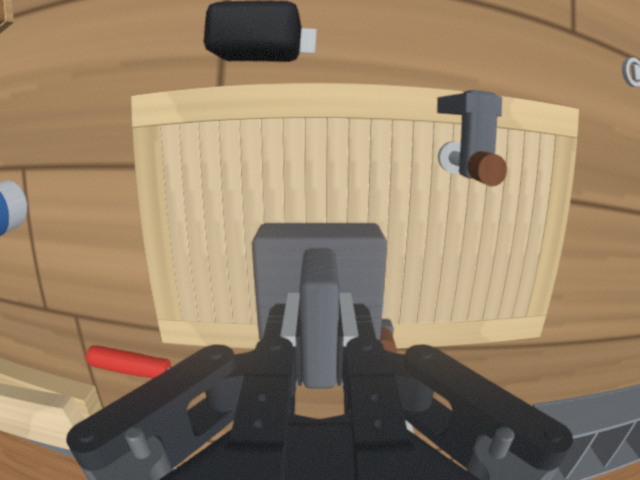

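Wrist view: the weight hangs upright over the skin (base top edge at row 225, fin at 320), clear of the near clamp (480,140) and the far clamp foot behind. Shift 2 mm and lower.

{"api": "move_arm", "payload": {
  "series": [
    [[0.002,-0.0025,-0.02],[0,0,0]],
    [[0.002,-0.0025,-0.045],[0,0,0]],
    [[0.002,-0.0025,-0.065],[0,0,0]],
    [[0.002,-0.0025,-0.073],[0,0,0]],
    [[0.002,-0.0025,-0.073],[0,0,0]]
  ]
}}

```text
t: 20.45
eef_pos: [0.6073, -0.0048, 0.0538]
tool_rot: [-0.035, 0.999, 0.0, -0.001]
ft_force: [-0.0, 0.4, -7.4]
grip_width: 0.152
grip_force: 60.3
```

{"api": "move_arm", "payload": {
  "series": [
    [[0,0,-0.001],[0,0,0]],
    [[0,0,-0.002],[0,0,0]],
    [[0,0,-0.003],[0,0,0]],
    [[0,0,-0.004],[0,0,0]],
    [[0,0,-0.004],[0,0,0]]
  ]
}}

```text
t: 21.08
eef_pos: [0.6076, -0.0049, 0.0505]
tool_rot: [-0.035, 0.999, 0.0, -0.0]
ft_force: [0.5, -0.3, -8.0]
grip_width: 0.153
grip_force: 60.3
```

{"api": "move_arm", "payload": {
  "series": [
    [[0,0,-0.0005],[0,0,0]],
    [[0,0,-0.001],[0,0,0]],
    [[0,0,-0.0015],[0,0,0]],
    [[0,0,-0.0015],[0,0,0]],
    [[0,0,-0.0015],[0,0,0]]
  ]
}}

```text
t: 21.7
eef_pos: [0.6077, -0.0049, 0.0492]
tool_rot: [-0.035, 0.999, -0.0, 0.0]
ft_force: [-0.6, -0.3, -7.1]
grip_width: 0.152
grip_force: 60.5
```

{"api": "move_arm", "payload": {
  "series": [
    [[0,0,-0.0005],[0,0,0]],
    [[0,0,-0.001],[0,0,0]],
    [[0,0,-0.0015],[0,0,0]],
    [[0,0,-0.0015],[0,0,0]],
    [[0,0,-0.0015],[0,0,0]]
  ]
}}

```text
t: 22.32
eef_pos: [0.6078, -0.0049, 0.0485]
tool_rot: [-0.035, 0.999, -0.0, 0.0]
ft_force: [-5.8, 0.3, 2.2]
grip_width: 0.154
grip_force: 62.1
```

Hard contact over the batten. Releasing.

{"api": "move_arm", "payload": {
  "series": [
    [[0,0,0.0005],[0,0,0]],
    [[0,0,0.0005],[0,0,0]],
    [[0,0,0.0005],[0,0,0]],
    [[0,0,0.0005],[0,0,0]],
    [[0,0,0.0005],[0,0,0]]
  ],
  "hand": 0.045
}}

```text
t: 22.95
eef_pos: [0.6078, -0.0049, 0.0481]
tool_rot: [-0.035, 0.999, -0.0, 0.0]
ft_force: [-0.2, 0.0, -0.4]
grip_width: 0.524
grip_force: 0.0
```

{"api": "move_arm", "payload": {
  "series": [
    [[0,0,0.01],[0,0,0]],
    [[0,0,0.03],[0,0,0]],
    [[0,0,0.06],[0,0,0]],
    [[0,0,0.08],[0,0,0]],
    [[0,0,0.08],[0,0,0]]
  ]
}}

```text
t: 23.58
eef_pos: [0.6095, -0.0053, 0.1311]
tool_rot: [-0.035, 0.999, -0.001, 0.003]
ft_force: [-0.2, -1.0, -0.8]
grip_width: 0.527
grip_force: 0.0
```

{"api": "move_arm", "payload": {
  "series": [
    [[0,0,0],[0,0,0]],
    [[0,0,0],[0,0,0]],
    [[0,0,0],[0,0,0]],
    [[0,0,0],[0,0,0]],
    [[0,0,0],[0,0,0]]
  ]
}}

```text
t: 24.2
eef_pos: [0.6077, -0.0049, 0.128]
tool_rot: [-0.035, 0.999, 0.0, -0.0]
ft_force: [0.6, -0.2, 0.5]
grip_width: 0.527
grip_force: 0.0
```

```bash
python3 - <<'E'
from h import *
im,d,W=cloud('wrist'); s=sense(); print(s['t'],s['eef_pos'])
h=cv2.cvtColor(im,cv2.COLOR_RGB2HSV)
near=np.hypot(W[...,0]-.606,W[...,1]+.005)<.05
for lo,hi in((.068,.086),(.106,.12)):
    m=(near&(W[...,2]>lo)&(W[...,2]<hi)&(h[...,2]<150)).astype(np.uint8)
    n,l,st,c=cv2.connectedComponentsWithStats(m); k=1+st[1:,4].argmax(); P=W[l==k]
    print(lo,len(P),cv2.minAreaRect(P[:,:2].astype(np.float32)),np.median(P[:,2]))
    A=np.c_[P[:,:2],np.ones(len(P))];g=np.linalg.lstsq(A,P[:,2],rcond=None)[0];print('tilt deg',np.degrees(g[:2]))
E
```

```text
24.25 [ 0.60767782 -0.00488778  0.12801022]
0.068 5583 ((0.6039420962333679, -0.006646648049354553), (0.05534388870000839, 0.05974526330828667), 3.716850519180298) 0.07659092087133312
tilt deg [0.81529672 0.01409578]
0.106 1970 ((0.6037977337837219, -0.006709557957947254), (0.04771173372864723, 0.014192488044500351), 3.8600926399230957) 0.1133155764071514
tilt deg [1.21615243 0.78488133]
```

{"api": "move_arm", "payload": {
  "series": [
    [[-0.005,0.03,0.02],[0,0,0]],
    [[-0.018,0.08,0.03],[0,0,2]],
    [[-0.03,0.135,0.03],[0,0,4]],
    [[-0.042,0.19,0.03],[0,0,6]],
    [[-0.054,0.24,0.03],[0,0,8]]
  ],
  "hand": 0
}}

```text
t: 24.88
eef_pos: [0.5532, 0.237, 0.1583]
tool_rot: [-0.105, 0.994, 0.0, 0.0]
ft_force: [-0.1, -0.3, -0.0]
grip_width: -0.004
grip_force: 0.0
```

{"api": "move_arm", "payload": {
  "series": [
    [[-0.008,0.05,0],[0,0,0]],
    [[-0.016,0.1,0],[0,0,0]],
    [[-0.024,0.14,0],[0,0,0]],
    [[-0.03,0.16,0],[0,0,0]],
    [[-0.03,0.16,0],[0,0,0]]
  ]
}}

```text
t: 25.5
eef_pos: [0.5233, 0.3955, 0.1579]
tool_rot: [-0.106, 0.994, -0.0, -0.0]
ft_force: [-0.2, -0.8, 0.3]
grip_width: 0.0
grip_force: 0.0
```

{"api": "move_arm", "payload": {
  "series": [
    [[0,0,0],[0,0,0]],
    [[0,0,0],[0,0,0]],
    [[0,0,0],[0,0,0]],
    [[0,0,0],[0,0,0]],
    [[0,0,0],[0,0,0]]
  ]
}}

```text
t: 26.12
eef_pos: [0.5238, 0.3949, 0.1581]
tool_rot: [-0.105, 0.995, -0.0, 0.0]
ft_force: [0.1, 0.3, 0.3]
grip_width: 0.001
grip_force: 0.0
```

```bash
cat > wh.py <<'E'
from h import *
import sys
im,d,W=cloud('wrist'); s=sense(); print(s['t'],s['eef_pos'],s['tool_rot'])
C=np.array([.5116,.3952]);a=np.radians(12.09)
def loc(W):
    q=W[...,:2]-C; return np.stack([q[...,0]*np.cos(a)+q[...,1]*np.sin(a),-q[...,0]*np.sin(a)+q[...,1]*np.cos(a),W[...,2]],-1)
L=loc(W)
m=(abs(L[...,0])<.07)&(abs(L[...,1])<.06)&(L[...,2]>.03)&(L[...,2]<.048)
r=cv2.minAreaRect(L[m][:,:2].astype(np.float32));print('timer in prior frame',r)
h=cv2.cvtColor(im,cv2.COLOR_RGB2HSV)
w=((abs(L[...,0])<.045)&(abs(L[...,1])<.02)&(L[...,2]>.046)&(L[...,2]<.1)&(h[...,2]>140)&(h[...,1]<60)).astype(np.uint8)
n,l,st,c=cv2.connectedComponentsWithStats(w)
for k in range(1,n):
    if st[k,4]<6: continue
    P=L[l==k]; ang=np.arctan2(P[:,0].mean(),P[:,2].mean()-.043)
    print('rib px',c[k].round(),st[k,4],'L',P.mean(0).round(4),'ywidth',np.ptp(P[:,1]).round(4),'ang',round(ang,3))
b=(abs(L[...,0])<.045)&(abs(L[...,1])<.012)&(L[...,2]>.06)
print('top z',np.percentile(L[b][:,2],98))
v,u=np.where((abs(L[...,0])<.06)&(abs(L[...,1])<.05)&(L[...,2]>.03))
v0,v1,u0,u1=max(v.min()-10,0),v.max()+10,max(u.min()-10,0),u.max()+10
print(u0,v0)
save(cv2.resize(im[v0:v1,u0:u1],None,fx=3,fy=3,interpolation=cv2.INTER_CUBIC)[:600,:800],sys.argv[1])
E
python3 wh.py t1.png
```

```text
26.175 [0.52373057 0.39502832 0.15810339] [-1.04650871e-01  9.94509022e-01 -1.37769568e-05 -8.68466802e-06]
timer in prior frame ((-0.0033565908670425415, -0.0012452341616153717), (0.08015435934066772, 0.09969563037157059), 89.19923400878906)
rib px [323. 169.] 27 L [-0.0322 -0.0007  0.0561] ywidth 0.0068 ang -1.183
rib px [323. 189.] 46 L [-0.0193 -0.001   0.0707] ywidth 0.0073 ang -0.609
rib px [323. 217.] 41 L [ 0.0003 -0.001   0.0745] ywidth 0.0073 ang 0.01
rib px [323. 237.] 94 L [ 0.0179 -0.0008  0.0676] ywidth 0.017 ang 0.629
rib px [322. 242.] 9 L [ 0.0281 -0.0017  0.0505] ywidth 0.0065 ang 1.311
top z 0.29353544314944024
115 130
```

View pics/t1.png

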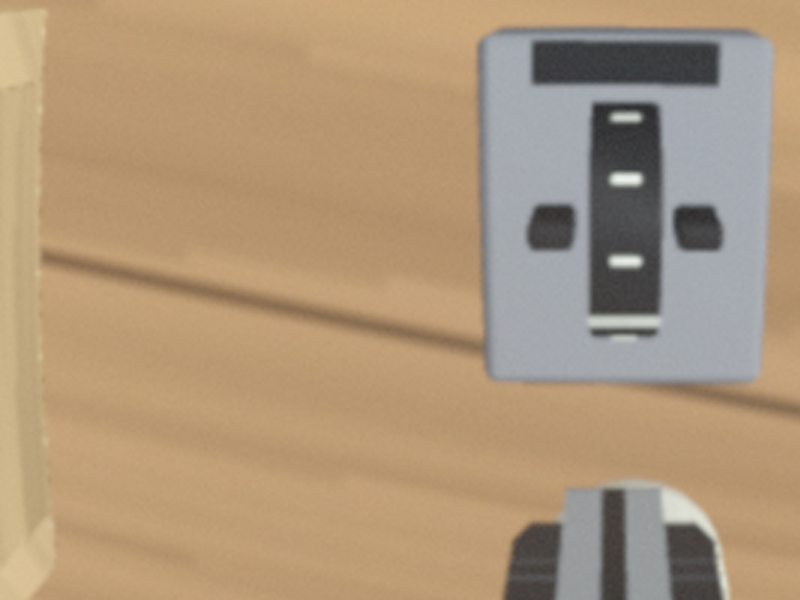

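Long rib at crop (623,323), on the timer's +x side, about 0.735 rad off the top. Short ribs are at crop rows 118, 180 and 260. The rim needs about 23.5 mm of travel towards -x, so I'll take one 18 mm stroke, then finish.

{"api": "move_arm", "payload": {
  "series": [
    [[-0.005,0.0015,-0.03],[0,0,0]],
    [[-0.005,0.0015,-0.06],[0,0,0]],
    [[-0.005,0.0015,-0.09],[0,0,0]],
    [[-0.005,0.0015,-0.11],[0,0,0]],
    [[-0.005,0.0015,-0.116],[0,0,0]]
  ]
}}

```text
t: 26.8
eef_pos: [0.5179, 0.3962, 0.0407]
tool_rot: [-0.105, 0.995, -0.0, -0.001]
ft_force: [0.1, 0.4, -0.2]
grip_width: 0.004
grip_force: 0.0
```

{"api": "move_arm", "payload": {
  "series": [
    [[0,0,-0.001],[0,0,0]],
    [[0,0,-0.002],[0,0,0]],
    [[0,0,-0.003],[0,0,0]],
    [[0,0,-0.004],[0,0,0]],
    [[0,0,-0.004],[0,0,0]]
  ]
}}

```text
t: 27.42
eef_pos: [0.5191, 0.3968, 0.0387]
tool_rot: [-0.105, 0.995, 0.0, 0.0]
ft_force: [0.1, 0.4, 1.7]
grip_width: 0.002
grip_force: 1.2
```

Contact. I press a little further and check the force.

{"api": "move_arm", "payload": {
  "series": [
    [[0,0,-0.0005],[0,0,0]],
    [[0,0,-0.001],[0,0,0]],
    [[0,0,-0.001],[0,0,0]],
    [[0,0,-0.001],[0,0,0]],
    [[0,0,-0.001],[0,0,0]]
  ]
}}

```text
t: 28.05
eef_pos: [0.5199, 0.397, 0.0385]
tool_rot: [-0.105, 0.995, 0.0, 0.001]
ft_force: [-0.3, -0.1, 6.7]
grip_width: -0.002
grip_force: 3.0
```

{"api": "move_arm", "payload": {
  "series": [
    [[-0.0035,-0.0008,0],[0,0,0]],
    [[-0.0075,-0.0016,0],[0,0,0]],
    [[-0.0125,-0.0026,0],[0,0,0]],
    [[-0.0176,-0.0038,0],[0,0,0]],
    [[-0.0176,-0.0038,0],[0,0,0]]
  ]
}}

```text
t: 28.68
eef_pos: [0.502, 0.3933, 0.0387]
tool_rot: [-0.105, 0.994, 0.0, 0.001]
ft_force: [-0.9, -0.5, 7.6]
grip_width: 0.0
grip_force: 3.5
```

{"api": "move_arm", "payload": {
  "series": [
    [[0,0,0.01],[0,0,0]],
    [[0,0,0.03],[0,0,0]],
    [[0,0,0.07],[0,0,0]],
    [[0.02,0.003,0.12],[0,0,0]],
    [[0.0226,0.0023,0.121],[0,0,0]]
  ]
}}

```text
t: 29.3
eef_pos: [0.5279, 0.3968, 0.1654]
tool_rot: [-0.105, 0.995, 0.002, 0.006]
ft_force: [0.1, 0.3, 0.0]
grip_width: 0.001
grip_force: 0.0
```

{"api": "move_arm", "payload": {
  "series": [
    [[0,0,0],[0,0,0]],
    [[0,0,0],[0,0,0]],
    [[0,0,0],[0,0,0]],
    [[0,0,0],[0,0,0]],
    [[0,0,0],[0,0,0]]
  ]
}}

```text
t: 29.92
eef_pos: [0.5235, 0.3951, 0.1578]
tool_rot: [-0.105, 0.994, -0.0, -0.0]
ft_force: [-0.6, 0.2, 0.4]
grip_width: 0.0
grip_force: 0.0
```

```bash
python3 wh.py t2.png
```

```text
29.975 [0.52358353 0.39509828 0.15796782] [-1.04739008e-01  9.94499736e-01 -4.46816251e-05 -1.19735773e-04]
timer in prior frame ((-0.0032919757068157196, -0.001111149787902832), (0.08035911619663239, 0.09999451786279678), 89.59169006347656)
rib px [323. 171.] 29 L [-0.0313 -0.0008  0.0582] ywidth 0.0075 ang -1.117
rib px [323. 193.] 50 L [-0.017  -0.0009  0.0715] ywidth 0.0073 ang -0.539
rib px [323. 220.] 144 L [ 0.0028 -0.0007  0.0747] ywidth 0.0178 ang 0.087
rib px [322. 239.] 18 L [ 0.0199 -0.0014  0.0653] ywidth 0.0061 ang 0.729
rib px [322. 242.] 7 L [ 0.0256 -0.0016  0.0565] ywidth 0.0048 ang 1.084
top z 0.29319896920119787
113 130
```

{"api": "move_arm", "payload": {
  "series": [
    [[-0.0107,0,-0.03],[0,0,0]],
    [[-0.0107,0,-0.06],[0,0,0]],
    [[-0.0107,0,-0.09],[0,0,0]],
    [[-0.0107,0,-0.11],[0,0,0]],
    [[-0.0107,0,-0.116],[0,0,0]]
  ]
}}

```text
t: 30.6
eef_pos: [0.5122, 0.3947, 0.0407]
tool_rot: [-0.105, 0.995, -0.0, -0.001]
ft_force: [0.1, -0.3, -0.5]
grip_width: -0.002
grip_force: 0.0
```

{"api": "move_arm", "payload": {
  "series": [
    [[0,0,-0.001],[0,0,0]],
    [[0,0,-0.003],[0,0,0]],
    [[0,0,-0.005],[0,0,0]],
    [[0,0,-0.005],[0,0,0]],
    [[0,0,-0.005],[0,0,0]]
  ]
}}

```text
t: 31.22
eef_pos: [0.5143, 0.3957, 0.0388]
tool_rot: [-0.105, 0.995, 0.0, 0.001]
ft_force: [0.3, 0.0, 7.0]
grip_width: 0.001
grip_force: 2.9
```

{"api": "move_arm", "payload": {
  "series": [
    [[-0.0015,-0.0003,0],[0,0,0]],
    [[-0.0035,-0.0007,0],[0,0,0]],
    [[-0.0057,-0.0012,0],[0,0,0]],
    [[-0.0057,-0.0012,0],[0,0,0]],
    [[-0.0057,-0.0012,0],[0,0,0]]
  ]
}}

```text
t: 31.85
eef_pos: [0.5085, 0.3944, 0.0387]
tool_rot: [-0.105, 0.995, 0.0, 0.001]
ft_force: [0.1, -0.3, 6.6]
grip_width: -0.001
grip_force: 3.0
```

{"api": "move_arm", "payload": {
  "series": [
    [[0,0,0.01],[0,0,0]],
    [[0,0,0.03],[0,0,0]],
    [[0,0,0.07],[0,0,0]],
    [[0.015,0.001,0.12],[0,0,0]],
    [[0.0164,0.0012,0.121],[0,0,0]]
  ]
}}

```text
t: 32.48
eef_pos: [0.5278, 0.3968, 0.1656]
tool_rot: [-0.105, 0.995, 0.002, 0.006]
ft_force: [0.6, 0.5, 0.4]
grip_width: -0.003
grip_force: 0.0
```

{"api": "move_arm", "payload": {
  "series": [
    [[0,0,0],[0,0,0]],
    [[0,0,0],[0,0,0]],
    [[0,0,0],[0,0,0]],
    [[0,0,0],[0,0,0]],
    [[0,0,0],[0,0,0]]
  ]
}}

```text
t: 33.1
eef_pos: [0.5235, 0.3951, 0.1578]
tool_rot: [-0.105, 0.995, -0.0, -0.0]
ft_force: [-0.4, -0.3, -0.5]
grip_width: -0.003
grip_force: 0.0
```

```bash
cat >> wh.py <<'E'
p=(abs(abs(L[...,1]+.0011)-.019)<.005)&(abs(L[...,0])<.02)&(L[...,2]>.058)&(L[...,2]<.07)&(h[...,2]<110)
print('posts',p.sum(),L[p].min(0),L[p].max(0),np.median(L[p],0))
E
python3 wh.py t3.png
```

```text
33.15 [0.52360862 0.39508447 0.15791842] [-1.04682447e-01  9.94505689e-01 -4.27357947e-05 -1.37266103e-04]
timer in prior frame ((-0.0032845772802829742, -0.00122109055519104), (0.08035743981599808, 0.10000795871019363), 89.49974822998047)
rib px [323. 167.] 25 L [-0.0335 -0.0005  0.0517] ywidth 0.0062 ang -1.318
rib px [323. 185.] 42 L [-0.022  -0.0009  0.0686] ywidth 0.0073 ang -0.711
rib px [323. 213.] 149 L [-0.0032 -0.0009  0.0751] ywidth 0.0175 ang -0.1
rib px [323. 235.] 29 L [ 0.0156 -0.0012  0.0695] ywidth 0.0068 ang 0.532
top z 0.29319449877760684
114 130
posts 277 [-0.00749273 -0.02508091  0.05805564] [0.0004317  0.02272458 0.06520432] [-0.00400689  0.01345099  0.06328156]
```

View pics/t3.png

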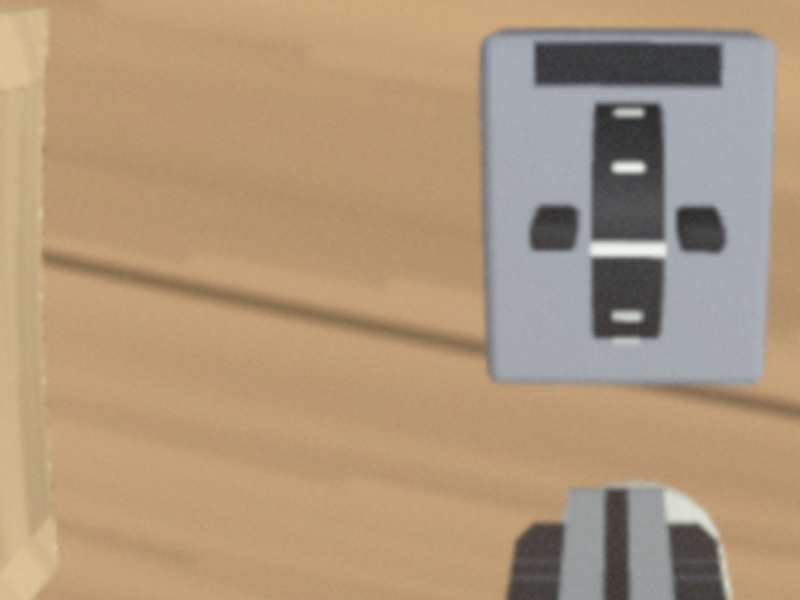

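The long rib (crop row 248, parallax accounted for) is at local x -3.2 mm, against -3.4 mm for the posts' centre, so it stands at the top. Handing in.

```bash
python3 -c "
from rig import arm
print(arm.hand_in())"
```

```text
the job is handed in; nothing more can be done
None
```

I handed the job in at about 33 s: the weight stands upright over the batten with the skin sunk only about 1 mm, the timer's long rib is at the top between the pointers to within measurement, and as far as I could tell nothing else on the bench was touched. I didn't re-check the weight or the other items after working the wheel.

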